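Fit the raking-light lamp to the sherd photo stand

ROBOT

A 7-joint arm with a two-finger parallel gripper is mounted at the origin on the work surface. World frame = base frame: x ahead of the robot, y to its left, z up, the work surface at z = 0. Lengths are in m, angles in rad, forces in N, time in s.
With the tool pointing down it reaches from about 0.425 to 0.875 m from the base axis. Payload 8.4 kg.
Tool frame: the origin (TCP) lies at the very end of the fingers, on their centre line; the grasp point (between the pads) lies manip.grasp_offset behind it (manip.grasp_offset is the distance from the TCP to the grasp point, in m); z points along the fingers, y is the line along which they close (so a half turn about z gives the same grasp; the last joint's range is limited). The gripper opens to 87 mm and grips with 3 to 60 N. Pads are 19 mm wide; open, the fingers measure 117 mm over their backs; the gripper's body (75 mm by 190 mm) begins 51 mm behind the grasp point.
Start: joints at [-1.401, 0.333, 0.04, 1.465, -0.013, 1.343, -0.059], TCP at [0.173, 0.627, 0.183] pointing down, gripper open.
Joint ranges: [-2.58, 2.58], [-0.38, 2.09], [-1.3, 1.39], [0.25, 2.4], [-1.5, 4.64], [0.08, 2.09], [-2.65, 2.65]. Speed limits (rad/s): [2.22, 2.22, 2.79, 2.79, 3.14, 3.14, 3.14].

INTERFACE

Orientations are given as a rotation vector (axis times angle).
In Python, from cell import manip gives the robot as it stands. The module is installed in compiled form; this text tells all that it offers.
- The arm moves only by the tool apply_moves, never from a script. Its argument "series" is one flat list of numbers, 7 for each row, row after row: the shift along the tool's x, y, z in mm, then the turn, a rotation vector about the tool's x, y, z in rad, then the gripper's target within -1 to 1 (fully open at 1, half-way at 0, shut at -1). In form: [tx, ty, tz, wx, wy, wz, claw, tx, ty, tz, wx, wy, wz, claw, ...]. A call has 1 to 20 rows; each row is the pose to reach, as a shift and turn from the pose commanded when the call began, along the tool's axes at that moment; what a row does not reach only later rows make up. A row lasts 1/10 s, in which the tool goes at most 50 mm and 8.59 degrees, less where a joint would pass 70% of its speed; a pose out of reach is approached as far as the arm can. A call with a gripper value outside its range is refused whole. The fingers move at their own pace and stop on an object; the grip force is fixed at half the most. Time passes only in rows, so rows that repeat a pose let the fingers close. It gives the time, the measured TCP pose, the force, the opening and the grip force at its end, in the units of the state.
- manip.sense(): the state, without advancing time (a new reading comes with each control period).
- manip.read_camera(name): name is "side" or "top" or "wrist"; returns a dict with "img" (420x560x3 uint8, blue, green, red), "mtx" (3x3 intrinsics, pixels), "R" (3x3) and "t" (3): a world point X has camera coordinates R X + t; the wrist camera has in their place "hand_eye" (4x4, takes a point from camera to tool coordinates, whose origin is the TCP and whose axes are the flange's). Camera axes: x right, y down, z forward; pixel columns grow to the right and rows downward; lengths in m; the calibration is good to about 2 mm. A picture is of the moment at which its call begins: read the wrist's pose just before it. There is no depth.
- manip.sign_off(): hands the job in; it is judged then, once.
The state is a dict: "t": time; "q": joint angles; "qd": joint speeds; "joint_torque": joint torques, N m; "ee_pos": TCP position; "orientation": TCP orientation; "force": force on the tool from outside, world axes, zero at the start; "torque": the same for the moment, N m; "grip_width": opening from 0.0 (shut) to 1.0 (fully open); "grip_force": force on a finger pad.
Only numpy, scipy, OpenCV 4.12 (cv2) and the standard library are available. Lean on these libraries where they do the work, as an engineer would, in place of code of your own. Each camera call takes 0.05 s, during which the arm holds its last target. There are 200 camera calls.

TASK

Take the black lamp out of its wooden rack, turn it so that its flat shaft matches the slot in the leaning blue clamp plate with the lens facing the sherd on the black board, and push it in until its flange sits flush on the plate. Then turn the red ball knob clockwise to its stop so that the yellow keeper lies over the lamp's flange, and let go. Leave the sherd and the other things on the table where they are.

Things in the scene. Friction and masses are not known exactly. Their poses are not given: they have to be found in the camera images.
- lamp_head (a point): Loose lamp, 0.25 to 0.42 kg, 162 mm long: centre of its black head, 44 (x) x 30 (y) x 54 (z) mm, the place to grip it, across the 30 mm (along y). The head's top is 27 mm above this point, the flange's underside 35 mm below. Lamp axes: z along the shaft from foot to head, -x out of the white round lens. It starts upright.
- lamp_seat (a point): The same lamp (same axes): centre of the underside of its aluminium flange, 44 (x) x 68 (y) x 8 mm thick. Below it the flat shaft, 12 (x) x 24 (y) mm, runs 100 mm to the foot (the last 6 mm narrowed to 9 x 21).
- lamp_lens (a point): The same lamp (same axes): centre of the lens, 25 mm out along the lamp's -x from the head's centre.
- rack: Fixed wooden rack 110 x 120 x 120 mm high, origin at the centre of its underside; left or right of the stand. The lamp hangs by its flange on the rack's top, its shaft in an upright slot with about 4 mm play each side; lift it straight up by 105 mm or more to clear.
- clamp: Fixed blue clamp plate, 40 mm thick. Origin: centre of the slot's mouth in its upper face. z: out of the slot, 30 degrees from vertical; -x: towards the black board and sherd; +y: towards the ball knob. Slot 14 (x) x 26 (y) mm, right through along z, 3 mm chamfer. The shaft also fits half a turn round, which is wrong. Seated, the lamp's axes and seat point equal these axes and origin.
- ball (a point): Centre of the smooth red ball knob, 40 mm across, 95 mm along the clamp's +y from the slot and 50 mm above the plate. It turns about the clamp's z with 0.10 N m friction and slips unless gripped across its widest part. Its stem carries the yellow keeper bar (70 x 16 mm, 11 to 17 mm above the plate).
- keeper (a joint): Turn of the ball knob and keeper, rad, growing clockwise seen from above: near 0 = open, keeper pointing about to the clamp's +x; 1.4 = its stop, keeper pointing to the clamp's -y over the lamp's flange (3 mm above it). It stays where it is left.
- sherd_mid (a point): Loose potsherd, about 60 x 50 x 9 mm, flat on the black board of the stand (board top 15 mm high), centre of the sherd. Leave it.
- scale_bar_mid (a point): Loose black and white photo scale, 120 x 22 x 6 mm, its centre. Leave it.
- brush_mid (a point): Loose brush lying on the table. Leave it.
- cup_mid (a point): Loose green cup, 70 mm across, 85 mm high, its centre. Leave it.
- jar_mid (a point): Loose white jar, 68 mm across, 100 mm high, its centre. Leave it.
- tray: Fixed white tray of sherds, 110 x 160 x 50 mm, origin at the centre of its underside, on the other side of the stand from the rack.
Things that resemble listed ones, but are neither listed nor needed, are in the scene too. Of the things that look like the part that bears lamp_head, the middle-sized one is meant.

How it is judged:
On the way, in this order (a step that is already met when the one before it is completed fails the run):
1. the lamp sits fully home in the clamp's slot, its lens towards the board (x of lamp_seat in the frame of clamp between -0.004 and 0.004 m and y of lamp_seat in the frame of clamp between -0.004 and 0.004 m and z of lamp_seat in the frame of clamp between -0.003 and 0.003 m and angle between the z axis of lamp_seat and the z axis of clamp, either way round below 0.06 rad and x of lamp_lens in the frame of clamp below -0.01 m), for 0.2 s.
2. with the lamp home, the ball knob is turned until the keeper lies over the flange (all of step 1 and value of joint keeper above 1.15 rad), for 0.2 s.
At the end, for the whole second after the job is handed in: The lamp sits in the clamp's slot with its flange within 3 mm of flush and 4 mm of centred, its axis within 0.06 rad of the slot's, lens on the board side; the keeper is turned beyond 1.15 rad (stop at 1.4); the lamp is at rest and released (all of step 2 and linear speed of lamp below 0.02 m/s and contact force between the fingers and anything else below 0.3 N); the robot touches nothing.
It fails at once if the sherd on the board is moved more than 15 mm (distance of sherd_mid from where it was at the start of the episode above 0.015 m).
It fails at once if another loose thing on the table is moved more than 25 mm (distance of any of scale_bar_mid, brush_mid, cup_mid, jar_mid from where it was at the start of the episode above 0.025 m).
It also fails if it takes over 61 s, if anything falls off the work surface, if the arm or the gripper's body presses on something with over 40 N, if the wrist force passes 120 N, or if a joint passes its speed limit or range.

## Working session

There is one attempt and no reset: what is moved stays moved. The work goes in short steps, Python scripts to look and compute and a tool call to move; the robot and the scene stay as the last step left them, time stands still between calls to the robot, and variables do not carry over. Pictures are saved under pics/ and viewed, at most 10 in all, crops included, and the job is handed in when it is done.

Besides the shell and the picture viewer there is one more tool, called after ">>>" as a command line: name --argument value ..., lists and objects as JSON in quotes. apply_moves: Moves the arm, as the interface text tells. Its arguments: {"type":"object","properties":{"series":{"type":"array","items":{"type":"number"}}},"required":["series"]}

```bash
mkdir -p pics
python3 - <<'E'
from cell import manip
import cv2,numpy as np,pickle
s=manip.sense();print(s, manip.grasp_offset)
d={}
for n in("side","top","wrist"):
    d[n]=manip.read_camera(n);cv2.imwrite(f"pics/{n}0.png",d[n]["img"])
    print(n,{k:np.round(v,4).tolist() for k,v in d[n].items() if k!="img"})
pickle.dump(d,open("c0.pkl","wb"))
a=np.hstack([d["side"]["img"],d["top"]["img"]])
E
```

```text
{'t': 0.0, 'q': array([-1.40117786,  0.33388976,  0.03986856,  1.46628852, -0.01341194,
        1.34328023, -0.05850788]), 'qd': array([ 0.00017438, -0.0009692 ,  0.00043536, -0.00116999, -0.00092157,
       -0.00063405,  0.00107971]), 'joint_torque': array([ 4.72307638e-04, -6.56358933e+01,  1.33530959e+00, -4.03806710e+01,
       -5.96409990e-02,  4.46872890e-02,  1.32312161e-04]), 'ee_pos': array([0.17251828, 0.62613326, 0.18216447]), 'orientation': array([-4.21008508e-01, -3.11313270e+00,  2.50591960e-03]), 'force': array([0.46661961, 0.09956705, 0.53619845]), 'torque': array([ 0.00743157, -0.00364329, -0.00955839]), 'grip_force': 0.0, 'grip_width': 1.0028263151907366} 0.0187
side {'mtx': [[508.9377, 0.0, 286.1656], [0.0, 508.9377, 211.4852], [0.0, 0.0, 1.0]], 'R': [[-0.9773, -0.2117, 0.0077], [-0.1605, 0.7164, -0.679], [0.1382, -0.6648, -0.7341]], 't': [0.5261, 0.193, 1.3179]}
top {'mtx': [[452.6838, 0.0, 278.0308], [0.0, 452.6838, 214.2927], [0.0, 0.0, 1.0]], 'R': [[-0.0242, -0.9996, 0.0137], [-0.9906, 0.0221, -0.1348], [0.1345, -0.0168, -0.9908]], 't': [-0.0304, 0.5504, 1.3656]}
wrist {'mtx': [[301.5407, 0.0, 279.5973], [0.0, 301.5407, 208.8592], [0.0, 0.0, 1.0]], 'hand_eye': [[-0.0004, -0.9643, -0.2648, 0.0738], [1.0, -0.0003, -0.0002, 0.0008], [0.0001, -0.2648, 0.9643, -0.2004], [0.0, 0.0, 0.0, 1.0]]}
```

View pics/side0.png

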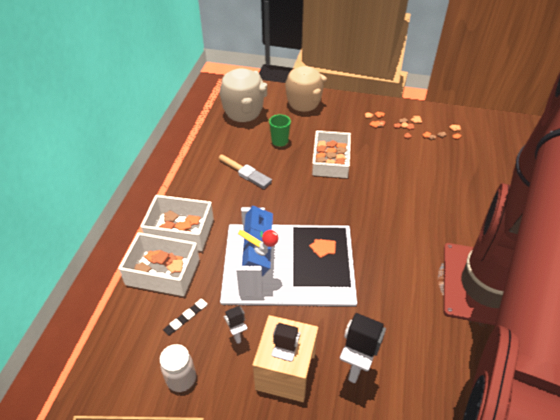

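View pics/top0.png

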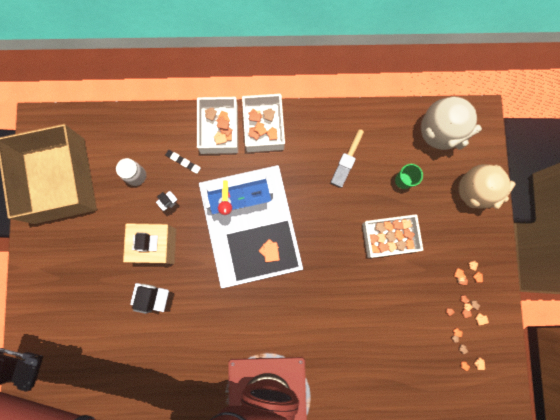

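Side view: rack with the lamp at about (287,345), clamp at (258,240), ball at (270,238). Top view: rack at (148,243), clamp slot to the right of the ball at (225,208). Next, an enlarged composite.

Run:
```python
import cv2,numpy as np,pickle
d=pickle.load(open("c0.pkl","rb"))
def c(n,x,y,w,h,W,H): return cv2.resize(d[n]["img"][y:y+h,x:x+w],(W,H),interpolation=cv2.INTER_CUBIC)
# scale 4 each: 100x75 -> 400x300
a=np.vstack([np.hstack([c("side",220,195,100,75,400,300),c("top",195,165,100,75,400,300)]),
 np.hstack([c("side",240,315,100,75,400,300),c("top",110,205,100,75,400,300)])])
cv2.imwrite("pics/z1.png",a)
```

```text
(no output)
```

View pics/z1.png

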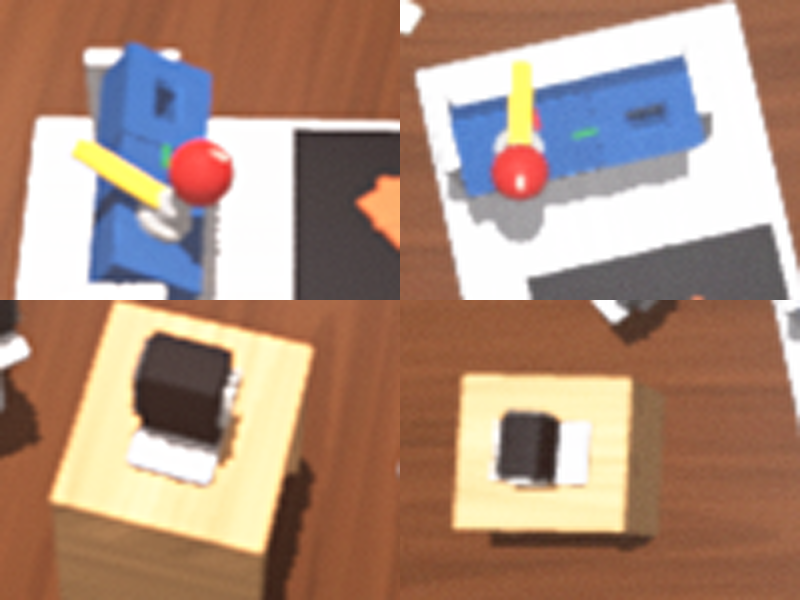

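Composite: slot mouth at side (262,219.5) / top (256.5,193), ball at side (270,238) / top (225,208), lamp head at side (287,337) / top (142,242). The flange lies along world y. A white sliver on the head's −x side may be the lens.

```bash
cat > h.py <<'E'
import numpy as np,cv2,pickle
from scipy.spatial.transform import Rotation as Ro
def tri(obs):  # [(cam,(u,v))] -> point, residual px
    A=[];
    for c,(u,v) in obs:
        P=c["mtx"]@np.c_[c["R"],c["t"]]
        A+= [u*P[2]-P[0], v*P[2]-P[1]]
    A=np.array(A); X=np.linalg.lstsq(A[:,:3],-A[:,3],rcond=None)[0]
    return X,[np.round(proj(c,X)-uv,1).tolist() for c,uv in obs]
def proj(c,X):
    p=c["mtx"]@(c["R"]@X+c["t"]); return p[:2]/p[2]
def onz(c,uv,z):
    d=c["R"].T@np.linalg.solve(c["mtx"],[*uv,1]); o=-c["R"].T@c["t"]
    return o+d*(z-o[2])/d[2]
def wcam(s,c):  # wrist as fixed camera
    T=np.eye(4);T[:3,:3]=Ro.from_rotvec(s["orientation"]).as_matrix();T[:3,3]=s["ee_pos"]
    W=np.linalg.inv(T@c["hand_eye"]); return dict(mtx=c["mtx"],R=W[:3,:3],t=W[:3,3],img=c["img"])
E
python3 - <<'E'
from h import *
np.set_printoptions(precision=4,suppress=True)
d=pickle.load(open("c0.pkl","rb"));S,T=d["side"],d["top"]
for n,a,b in [("slot",(262,219.5),(256.5,193.2)),("ball",(270,238),(225,208)),("head",(286.7,337),(142,242)),("green",(220+41.5,195+39),(195+46,165+33.5))]:
    print(n,*tri([(S,a),(T,b)]))
for p in [(112,305),(313,348),(265,552),(50,500)]: print("S",onz(S,(240+p[0]/4,315+(p[1]-300)/4),.12))
for p in [(462,376),(632,378),(628,530),(455,530)]: print("T",onz(T,(110+(p[0]-400)/4,205+(p[1]-300)/4),.12))
for p in [(528,288),(775,226)]: print("board",onz(T,(195+(p[0]-400)/4,165+(p[1])/4),.015))
for p in [(200,182),(278,167),(301,270),(219,286)]: print("stand",onz(T,p,.01))
E
```

```text
slot [0.5986 0.0194 0.1336] [[-0.3, -0.1], [0.0, 0.3]]
ball [0.5539 0.1071 0.1742] [[0.6, 0.1], [-0.1, -0.6]]
head [0.4641 0.3414 0.157 ] [[0.2, 0.0], [-0.0, -0.2]]
green [0.5867 0.0648 0.1316] [[0.4, 0.1], [-0.0, -0.5]]
S [0.5191 0.2809 0.12  ]
S [0.4071 0.2833 0.12  ]
S [0.411  0.4019 0.12  ]
S [0.5232 0.3983 0.12  ]
T [0.5198 0.4002 0.12  ]
T [0.5156 0.2776 0.12  ]
T [0.4061 0.2796 0.12  ]
T [0.409  0.4029 0.12  ]
board [0.4846 0.1175 0.015 ]
board [ 0.529  -0.0767  0.015 ]
stand [0.6625 0.2023 0.01  ]
stand [ 0.7062 -0.0472  0.01  ]
stand [ 0.3768 -0.1108  0.01  ]
stand [0.3339 0.1441 0.01  ]
```

```bash
cat >> h.py <<'E'
def frame(psi,tilt):  # lamp/clamp-like axes, z leaning toward -x
    return Ro.from_euler("z",psi)*Ro.from_euler("y",-tilt)
FL=Ro.from_matrix(np.diag([-1.,1,-1]))
def rel(s,pos,fr):   # target TCP pos, frame whose -z is approach
    R0=Ro.from_rotvec(s["orientation"]); Rt=fr*FL
    print("shift mm",np.round(R0.inv().apply(np.array(pos)-s["ee_pos"])*1000,1),"turn",np.round((R0.inv()*Rt).as_rotvec(),3))
E
python3 - <<'E'
from h import *
from cell import manip
s=manip.sense()
rel(s,[.25,.55,.32],frame(-.03,0));rel(s,[.45,.341,.30],frame(-.03,0))
E
```

```text
shift mm [ -94.9  -53.1 -137.6] turn [-0.001 -0.    -0.239]
shift mm [-343.3 -201.5 -117.3] turn [-0.001 -0.    -0.239]
```

>>> apply_moves --series '[-95, -53, -137, 0, 0, -0.24, 1, -95, -53, -137, 0, 0, -0.24, 1, -95, -53, -137, 0, 0, -0.24, 1, -343, -201, -117, 0, 0, -0.24, 1, -343, -201, -117, 0, 0, -0.24, 1, -343, -201, -117, 0, 0, -0.24, 1, -343, -201, -117, 0, 0, -0.24, 1, -343, -201, -117, 0, 0, -0.24, 1, -343, -201, -117, 0, 0, -0.24, 1, -343, -201, -117, 0, 0, -0.24, 1, -343, -201, -117, 0, 0, -0.24, 1, -343, -201, -117, 0, 0, -0.24, 1]'

```text
t: 1.35
ee_pos: [0.449, 0.3428, 0.2998]
orientation: [-0.043, -3.141, -0.0]
force: [-0.6, 0.8, 0.4]
grip_width: 1.002
grip_force: 0.0
```

Run:
```python
from h import *
from cell import manip
s=manip.sense();c=manip.read_camera("wrist");pickle.dump((s,c),open("c1.pkl","wb"))
w=wcam(s,c);u=proj(w,np.array([.464,.341,.155]));print(s["t"],s["ee_pos"],s["orientation"],u)
M=np.float32([[4,0,400-4*u[0]],[0,4,300-4*u[1]]]);print(M)
cv2.imwrite("pics/w1.png",cv2.warpAffine(c["img"],M,(800,600),flags=cv2.INTER_CUBIC))
```

```text
1.35 [0.44896623 0.34281155 0.29979765] [-4.31246565e-02 -3.14052430e+00 -2.26001956e-04] [277.47812812 203.8993282 ]
[[   4.         0.      -709.91254]
 [   0.         4.      -515.5973 ]]
```

View pics/w1.png

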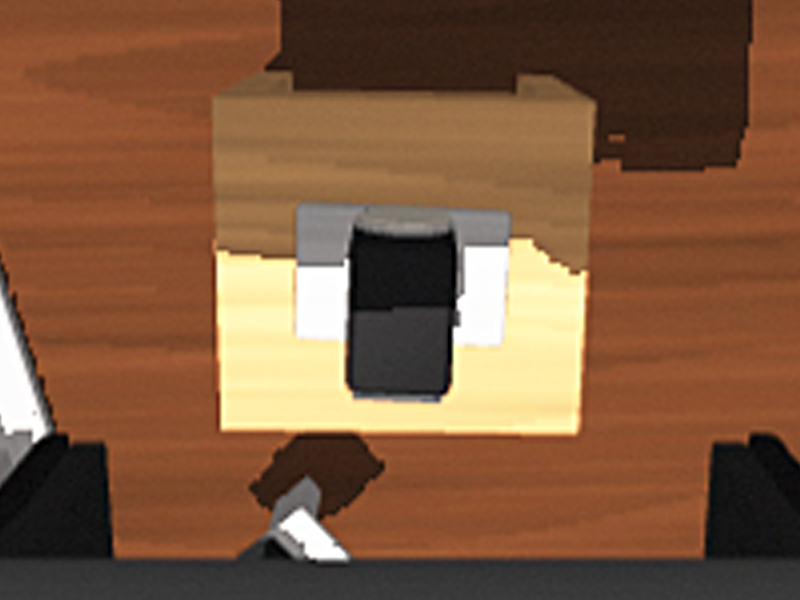

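The wrist view shows the head at (400,310), flange corners (297,205), (511,212), (505,345), (296,338), and a pale disc at the top (405,220), which is the world −x side.

Run:
```python
from h import *
np.set_printoptions(precision=4,suppress=True)
s,c=pickle.load(open("c1.pkl","rb"));w=wcam(s,c)
P=[onz(w,((u+709.9)/4,(v+515.6)/4),.128) for u,v in [(297,205),(511,212),(505,345),(296,338)]]
print(np.array(P),np.mean(P,0)); m=np.mean(P,0);m[2]=.155
e=P[1]-P[0]+P[2]-P[3];psi=np.arctan2(-e[0],e[1]);print("psi",psi)
f=frame(psi,0)
for o in ([-.025,0,0],[.025,0,0],[-.022,0,.027],[.022,0,.027],[-.022,0,-.027],[.022,0,.02]): print(o,proj(w,m+f.apply(o))*4-[709.9,515.6])
rel(s,[*m[:2],.1363],f); rel(s,[*m[:2],.2],f)
```

```text
[[0.4394 0.3094 0.128 ]
 [0.4435 0.3761 0.128 ]
 [0.4868 0.374  0.128 ]
 [0.4826 0.3068 0.128 ]] [0.4631 0.3416 0.128 ]
psi -0.06190980969124574
[-0.025, 0, 0] [404.7088 213.3499]
[0.025, 0, 0] [399.183  377.4848]
[-0.022, 0, 0.027] [404.0737 242.3325]
[0.022, 0, 0.027] [398.8444 397.3074]
[-0.022, 0, -0.027] [404.617  207.3604]
[0.022, 0, 0.02] [399.0248 389.2743]
shift mm [-14.3  -0.9 163.5] turn [ 0.    -0.001  0.034]
shift mm [-14.2  -0.9  99.8] turn [ 0.    -0.001  0.034]
```

>>> apply_moves --series '[-14, -1, 50, 0, 0, 0.034, 1, -14, -1, 100, 0, 0, 0.034, 1, -14, -1, 130, 0, 0, 0.034, 1, -14, -1, 150, 0, 0, 0.034, 1, -14, -1, 163, 0, 0, 0.034, 1, -14, -1, 163, 0, 0, 0.034, 1, -14, -1, 163, 0, 0, 0.034, -1, -14, -1, 163, 0, 0, 0.034, -1, -14, -1, 163, 0, 0, 0.034, -1, -14, -1, 163, 0, 0, 0.034, -1, -14, -1, 163, 0, 0, 0.034, -1, -14, -1, 163, 0, 0, 0.034, -1]'

```text
t: 2.6
ee_pos: [0.464, 0.3404, 0.1373]
orientation: [0.099, 3.14, 0.0]
force: [-1.4, -0.3, -0.5]
grip_width: 0.539
grip_force: 0.0
```

Run:
```python
from cell import manip
s=manip.sense();print(s["t"],s["ee_pos"],s["grip_width"],s["grip_force"],s["force"],s["torque"])
```

```text
2.6 [0.46398012 0.34036593 0.13725115] 0.538983394544319 0.0 [-1.40501605 -0.29429682 -0.54294647] [ 0.0128578   0.05057327 -0.00952195]
```

>>> apply_moves --series '[0, 0, 0, 0, 0, 0, -1, 0, 0, 0, 0, 0, 0, -1, 0, 0, 0, 0, 0, 0, -1, 0, 0, 0, 0, 0, 0, -1, 0, 0, 0, 0, 0, 0, -1, 0, 0, 0, 0, 0, 0, -1, 0, 0, 0, 0, 0, 0, -1, 0, 0, -10, 0, 0, 0, -1, 0, 0, -30, 0, 0, 0, -1, 0, 0, -60, 0, 0, 0, -1, 0, 0, -90, 0, 0, 0, -1, 0, 0, -120, 0, 0, 0, -1, 0, 0, -150, 0, 0, 0, -1, 0, 0, -150, 0, 0, 0, -1]'

```text
t: 4.0
ee_pos: [0.4652, 0.3414, 0.292]
orientation: [0.099, 3.135, 0.008]
force: [0.3, 1.3, -1.6]
grip_width: 0.338
grip_force: 30.0
```

Run:
```python
from h import *
from cell import manip
s=manip.sense();print(s["t"],s["ee_pos"],s["grip_width"],s["grip_force"],s["force"],s["torque"])
f=frame(.2,np.pi/6)
O=np.array([.5986,.0194,.1336])
print(f.as_matrix())
# grasp pt at head centre => tcp is head -18.7mm*z ; seat = head-35mm z
for h in (.16,.14): rel(s,O+f.apply([0,0,h+.0163]),f); print(O+f.apply([0,0,h+.0163]))
```

```text
4.0 [0.46524316 0.34139066 0.2919992 ] 0.3384964682245804 29.9932399392128 [ 0.29589073  1.25313728 -1.61645871] [ 0.07415435 -0.08426951  0.00495975]
[[ 8.48762554e-01 -1.98669331e-01 -4.90033289e-01]
 [ 1.72052687e-01  9.80066578e-01 -9.93346654e-02]
 [ 5.00000000e-01 -1.38777878e-17  8.66025404e-01]]
shift mm [ -68.2 -335.9    4.3] turn [-0.065 -0.515 -0.258]
[0.51220713 0.0018873  0.28628028]
shift mm [ -77.8 -333.4   21.7] turn [-0.065 -0.515 -0.258]
[0.5220078  0.00387399 0.26895977]
```

Run:
```python
from h import *
from cell import manip
s=manip.sense()
f=frame(.2,np.pi/6);O=np.array([.5986,.0194,.1336])
rel(s,O+f.apply([0,-.09,.22+.0163]),f)
rel(s,O+f.apply([0,-.09,.20+.0163]),f)
```

```text
shift mm [ -62.8 -430.4  -48.1] turn [-0.065 -0.515 -0.258]
shift mm [ -72.4 -427.8  -30.7] turn [-0.065 -0.515 -0.258]
```

>>> apply_moves --series '[0, 0, -40, 0, 0, 0, -1, 0, 0, -80, 0, 0, 0, -1, -10, -40, -80, 0, 0, 0, -1, -20, -85, -80, 0, 0, 0, -1, -30, -130, -80, 0, -0.1, -0.05, -1, -40, -175, -80, 0, -0.2, -0.1, -1, -50, -220, -80, 0, -0.3, -0.15, -1, -60, -265, -80, -0.03, -0.4, -0.2, -1, -62, -310, -70, -0.06, -0.5, -0.25, -1, -63, -355, -60, -0.065, -0.515, -0.258, -1, -63, -400, -50, -0.065, -0.515, -0.258, -1, -63, -430, -48, -0.065, -0.515, -0.258, -1, -63, -430, -48, -0.065, -0.515, -0.258, -1, -63, -430, -48, -0.065, -0.515, -0.258, -1, -63, -430, -48, -0.065, -0.515, -0.258, -1, -63, -430, -48, -0.065, -0.515, -0.258, -1]'

```text
t: 5.6
ee_pos: [0.5003, -0.0861, 0.3359]
orientation: [-0.266, 2.612, 0.064]
force: [0.4, -1.7, -3.3]
grip_width: 0.339
grip_force: 30.0
```

Run:
```python
from h import *
from cell import manip
s=manip.sense();c=manip.read_camera("wrist");pickle.dump((s,c),open("c2.pkl","wb"))
w=wcam(s,c);f=frame(.2,np.pi/6);O=np.array([.5986,.0194,.1336])
print(s["t"],s["ee_pos"],s["orientation"],s["grip_width"],(f*FL).as_rotvec(),proj(w,O),proj(w,np.array([.554,.107,.174])))
M=np.float32([[2.5,0,400-2.5*330],[0,2.5,300-2.5*210]]);print(M)
cv2.imwrite("pics/w2.png",cv2.warpAffine(c["img"],M,(800,600),flags=cv2.INTER_CUBIC))
```

```text
5.6 [ 0.50032396 -0.08610873  0.33587258] [-0.26597508  2.61198634  0.06398994] 0.33947290825437054 [-0.26153695  2.60664576  0.07007861] [336.82874633 180.09783122] [416.56313581 184.58116327]
[[   2.5    0.  -425. ]
 [   0.     2.5 -225. ]]
```

View pics/w2.png

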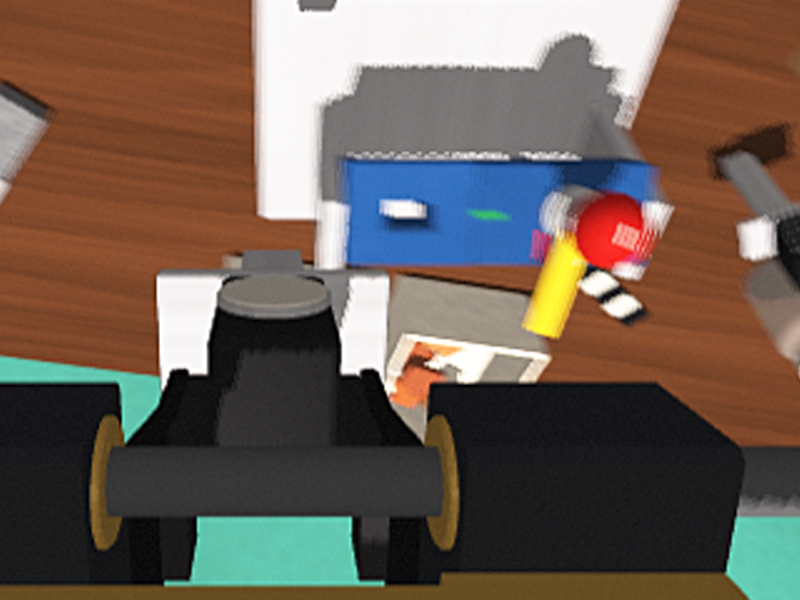

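Wrist view: slot opening (white, see-through) at warped (403,209), ball at (614,231), plate corners (345,158) and (345,263). The lamp is held straight, with its lens on the board side.

Run:
```python
from h import *
from scipy.optimize import least_squares
np.set_printoptions(precision=4,suppress=True)
d=pickle.load(open("c0.pkl","rb"));s,c=pickle.load(open("c2.pkl","rb"));w=wcam(s,c);S,T=d["side"],d["top"]
u=lambda a,b:((a+425)/2.5,(b+225)/2.5)
sl=np.zeros(3);ba=np.array([0,.095,.05])
ob=[(S,(262,219.5),sl),(T,(256.5,193.2),sl),(w,u(403,209),sl),(S,(270,238),ba),(T,(225,208),ba),(w,u(614,231),ba)]
def fit(ob):
    F=lambda p:np.concatenate([proj(k,p[:3]+frame(p[3],np.pi/6).apply(o))-uv for k,uv,o in ob])
    r=least_squares(F,[.6,.02,.13,.2]);print(r.x,r.fun.reshape(-1,2).tolist());return r.x
fit(ob);fit(ob[:2]+ob[3:5]);fit(ob[2:3]+ob[5:]);fit(ob[:3]+ob[5:])
# show plate edges in wrist at z slices from last fit
# flange of held lamp: predicted corners in wrist vs image
f=Ro.from_rotvec(s["orientation"])*FL
for o in ([-.022,-.034,-.0083],[-.022,.034,-.0083],[.0,0,0]):
    p=proj(w,s["ee_pos"]+f.apply(o));print(o,p*2.5-[425,225])
```

```text
[0.5961 0.0154 0.1264 0.1792] [[1.0830882945783173, 0.8636979276700174], [1.4799665810912188, 1.5978619865531698], [2.9614729867547567, 1.6298553839510816], [0.5825546024553319, 0.47485418646127187], [1.0481274386141024, -0.6872635571446324], [-2.106310123780247, 0.0639009459522697]]
[0.5986 0.0195 0.1322 0.2137] [[-0.2913993270402102, 0.3292063962176712], [0.018563301385199793, 0.4456099838630223], [0.5503022632593115, -0.2605285523166856], [-0.068109751937385, -0.7631580685477388]]
[0.5803 0.0033 0.1452 0.1582] [[-5.684341886080802e-14, -8.526512829121202e-14], [5.684341886080802e-14, -2.842170943040401e-14]]
[0.5962 0.0152 0.1265 0.1846] [[1.0931466821132858, 0.763065627634262], [1.5637779989896217, 1.578587795844868], [2.801511392784164, 1.6653767766393912], [-2.239923014640169, -0.1982945239029732]]
[-0.022, -0.034, -0.0083] [150.7274 278.1447]
[-0.022, 0.034, -0.0083] [388.6784 277.9909]
[0.0, 0, 0] [269.7161 360.6367]
```

Run:
```python
from h import *
d=pickle.load(open("c0.pkl","rb"));s,c=pickle.load(open("c2.pkl","rb"))
def z(im,cx,cy,k): return cv2.warpAffine(im,np.float32([[k,0,200-k*cx],[0,k,150-k*cy]]),(400,300),flags=cv2.INTER_NEAREST)
W=c["img"]
a=np.vstack([np.hstack([z(W,331,174,8),z(W,345,174,3)]),np.hstack([z(d["side"]["img"],262,219,10),z(d["top"]["img"],256,193,10)])])
cv2.imwrite("pics/z2.png",a)
```

```text
(no output)
```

View pics/z2.png

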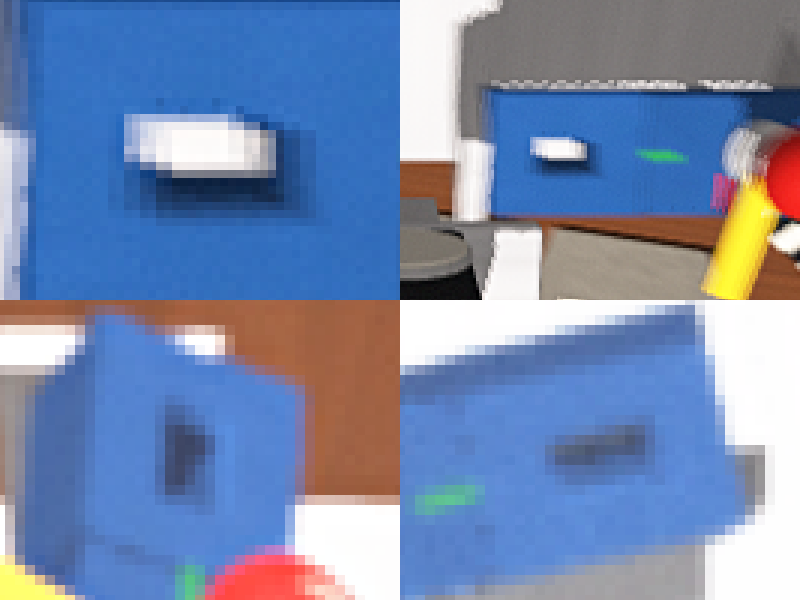

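Run:
```python
from h import *
from scipy.optimize import least_squares
from cell import manip
np.set_printoptions(precision=4,suppress=True)
d=pickle.load(open("c0.pkl","rb"));s,c=pickle.load(open("c2.pkl","rb"));w=wcam(s,c);S,T=d["side"],d["top"]
sl=np.zeros(3);ba=np.array([0,.095,.05])
ob=[(S,(261,219),sl),(T,(256.2,193),sl),(w,(333.3,175.6),sl),(S,(270,238),ba),(T,(225,208),ba),(w,(415.6,182.4),ba)]
F=lambda p:np.concatenate([proj(k,p[:3]+frame(p[3],np.pi/6).apply(o))-uv for k,uv,o in ob])
r=least_squares(F,[.6,.02,.13,.2]);p=r.x;print(p,r.fun.round(1).tolist())
f=frame(p[3],np.pi/6)
s=manip.sense();rel(s,p[:3]+f.apply([0,0,.135+.0163]),f);rel(s,p[:3]+f.apply([0,0,.22+.0163]),f)
```

```text
[0.5981 0.0172 0.1274 0.208 ] [1.1, 1.4, 1.2, 1.1, 1.6, 1.3, 0.7, 0.4, 0.8, -0.6, -1.3, 0.3]
shift mm [-2.6 91.9 86.4] turn [-0.013 -0.009 -0.012]
shift mm [-1.8 90.8  1.5] turn [-0.013 -0.009 -0.012]
```

>>> apply_moves --series '[-2, 40, 1, -0.013, -0.009, -0.012, -1, -2, 80, 1, -0.013, -0.009, -0.012, -1, -2, 91, 20, -0.013, -0.009, -0.012, -1, -2, 91, 45, -0.013, -0.009, -0.012, -1, -2, 91, 65, -0.013, -0.009, -0.012, -1, -2, 91, 80, -0.013, -0.009, -0.012, -1, -2, 91, 85, -0.013, -0.009, -0.012, -1, -2, 91, 85, -0.013, -0.009, -0.012, -1, -2, 91, 85, -0.013, -0.009, -0.012, -1, -2, 91, 85, -0.013, -0.009, -0.012, -1, -2, 91, 85, -0.013, -0.009, -0.012, -1]'

```text
t: 6.75
ee_pos: [0.5257, 0.011, 0.2639]
orientation: [-0.282, 2.601, 0.079]
force: [0.3, 0.2, -1.6]
grip_width: 0.34
grip_force: 30.0
```

Run:
```python
from h import *
from cell import manip
np.set_printoptions(precision=4,suppress=True)
s=manip.sense();c=manip.read_camera("wrist");S=manip.read_camera("side");T=manip.read_camera("top");pickle.dump((s,c,S,T),open("c3.pkl","wb"))
w=wcam(s,c);O=np.array([.5981,.0172,.1274])
f=frame(.208,np.pi/6);g=Ro.from_rotvec(s["orientation"])*FL
print(s["t"],s["force"],"tcp in clamp",f.inv().apply(s["ee_pos"]-O),"rot err",(f.inv()*g).as_rotvec())
foot=s["ee_pos"]+g.apply([0,0,-.1163])
for k in (w,S,T): print(proj(k,O),proj(k,foot))
def z(im,cx,cy,k,wd): return cv2.warpAffine(im,np.float32([[k,0,wd/2-k*cx],[0,k,150-k*cy]]),(wd,300),flags=cv2.INTER_NEAREST)
a=np.vstack([z(c["img"],*proj(w,O),6,800),np.hstack([z(S["img"],255,215,5,400),z(T["img"],256,205,5,400)])])
cv2.imwrite("pics/z3.png",a)
```

```text
6.75 [ 0.2751  0.231  -1.5694] tcp in clamp [0.0058 0.0088 0.1543] rot err [ 0.0057 -0.0038  0.0062]
[270.4433 184.4834] [278.4441 196.9478]
[262.1517 220.4715] [267.089  213.7055]
[257.3489 194.0808] [254.7502 197.1527]
```

View pics/z3.png

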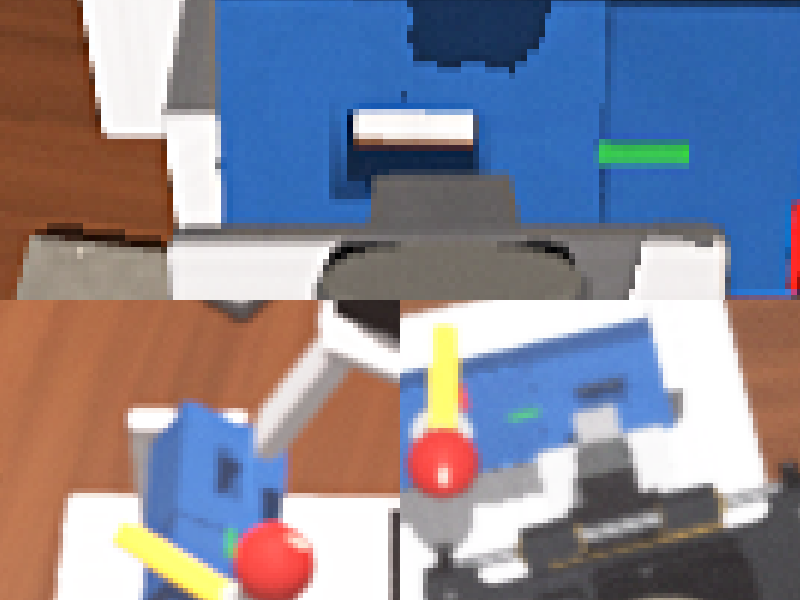

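Composite: in the wrist view the slot centre is at crop (409,153) and the foot at (444,176). Side view: slot (260.6,220.2). Top view: slot (256.4,192.8), foot about (254.8,197.4).

Run:
```python
from h import *
np.set_printoptions(precision=4,suppress=True)
s,c,S,T=pickle.load(open("c3.pkl","rb"));w=wcam(s,c)
a=(S,(260.6,220.2));b=(T,(256.4,192.8));e=(w,(271.9,185.0))
f=frame(.208,np.pi/6)
for o in ([a,b,e],[a,b],[a,e],[b,e]):
    X,r=tri(o);print(X,r,"tcp in clamp mm",f.inv().apply(s["ee_pos"]-X)*1e3)
```

```text
[0.6013 0.0192 0.1285] [[0.1, 0.3], [0.2, 0.1], [-0.4, 2.3]] tcp in clamp mm [  2.1789   7.5774 155.0949]
[0.6014 0.0198 0.1305] [[0.0, 0.0], [-0.0, -0.0]] tcp in clamp mm [  1.0211   6.9746 153.5159]
[0.6014 0.0181 0.1276] [[0.2, 0.3], [-1.2, 1.7]] tcp in clamp mm [  2.7813   8.5918 155.8089]
[0.6029 0.02   0.1223] [[0.0, -0.0], [0.1, 0.0]] tcp in clamp mm [  3.812    7.1018 161.3886]
```

>>> apply_moves --series '[1.5, -7, 0, 0, 0, 0, -1, 1.5, -7, 10, 0, 0, 0, -1, 1.5, -7, 20, 0, 0, 0, -1, 1.5, -7, 28, 0, 0, 0, -1, 1.5, -7, 28, 0, 0, 0, -1, 1.5, -7, 28, 0, 0, 0, -1, 1.5, -7, 28, 0, 0, 0, -1]'

```text
t: 7.6
ee_pos: [0.5396, 0.0075, 0.2385]
orientation: [-0.283, 2.602, 0.079]
force: [0.2, 1.3, -2.2]
grip_width: 0.338
grip_force: 30.0
```

Run:
```python
from h import *
from cell import manip
np.set_printoptions(precision=4,suppress=True)
s=manip.sense();c=manip.read_camera("wrist");S=manip.read_camera("side");T=manip.read_camera("top");pickle.dump((s,c,S,T),open("c4.pkl","wb"))
w=wcam(s,c);O=np.array([.6014,.0195,.130])
f=frame(.208,np.pi/6);g=Ro.from_rotvec(s["orientation"])*FL
print(s["t"],s["force"],"tcp in clamp",f.inv().apply(s["ee_pos"]-O),"rot err",(f.inv()*g).as_rotvec())
foot=s["ee_pos"]+g.apply([0,0,-.1163])
for k in (w,S,T): print(proj(k,O),proj(k,foot))
def z(im,cx,cy,k,wd): return cv2.warpAffine(im,np.float32([[k,0,wd/2-k*cx],[0,k,150-k*cy]]),(wd,300),flags=cv2.INTER_NEAREST)
a=np.vstack([z(c["img"],*proj(w,O),6,800),np.hstack([z(S["img"],262,217,8,400),z(T["img"],256,197,8,400)])])
cv2.imwrite("pics/z4.png",a)
```

```text
7.6 [ 0.2398  1.3408 -2.1763] tcp in clamp [-0.0003  0.001   0.1254] rot err [ 0.0064 -0.0032  0.007 ]
[276.8555 194.9633] [278.4435 196.9468]
[260.6426 220.2374] [262.2951 218.6701]
[256.5095 192.8211] [256.1799 193.9393]
```

View pics/z4.png

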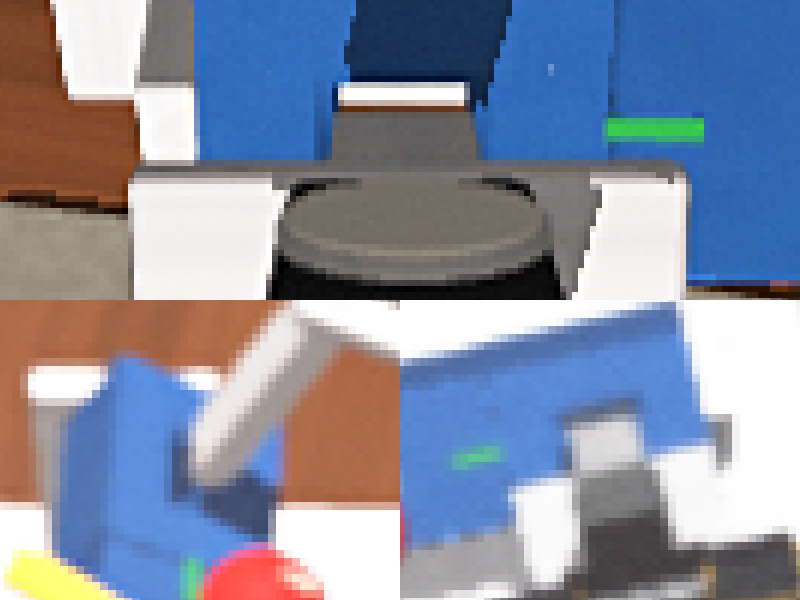

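The foot is centred over the slot in all three views (wrist: slot and foot both at column 405). Inserting.

>>> apply_moves --series '[0, -0.5, 6, 0, 0, 0, -1, 0, -0.5, 12, 0, 0, 0, -1, 0, -0.5, 18, 0, 0, 0, -1, 0, -0.5, 24, 0, 0, 0, -1, 0, -0.5, 30, 0, 0, 0, -1, 0, -0.5, 30, 0, 0, 0, -1]'

```text
t: 8.35
ee_pos: [0.5541, 0.0104, 0.211]
orientation: [-0.283, 2.604, 0.08]
force: [0.8, 0.2, -3.5]
grip_width: 0.338
grip_force: 30.0
```

```bash
cat >> h.py <<'E'
def rep(O=np.array([.6014,.0195,.130]),psi=.208):
    from cell import manip
    s=manip.sense();f=frame(psi,np.pi/6);g=Ro.from_rotvec(s["orientation"])*FL
    np.set_printoptions(precision=4,suppress=True)
    print(s["t"],"F tool",(g*FL).inv().apply(s["force"]),"M tool",(g*FL).inv().apply(s["torque"]),"tcp",f.inv().apply(s["ee_pos"]-O),"rot",(f.inv()*g).as_rotvec(),s["grip_width"],s["grip_force"])
    return s
E
python3 -c "from h import *;rep()"
```

```text
8.35 F tool [ 1.0107 -0.0162  3.4503] M tool [ 0.0124  1.0543 -0.0044] tcp [-0.0012  0.0009  0.0942] rot [ 0.007  -0.0014  0.0069] 0.33841857485235655 29.987772703170776
```

>>> apply_moves --series '[0, 0, 8, 0, 0, 0, -1, 0, 0, 16, 0, 0, 0, -1, 0, 0, 24, 0, 0, 0, -1, 0, 0, 32, 0, 0, 0, -1, 0, 0, 40, 0, 0, 0, -1, 0, 0, 40, 0, 0, 0, -1]'

```text
t: 8.95
ee_pos: [0.5737, 0.0149, 0.1762]
orientation: [-0.283, 2.604, 0.08]
force: [-0.9, 0.1, -2.8]
grip_width: 0.337
grip_force: 30.0
```

```bash
python3 -c "from h import *;rep()"
```

```text
8.95 F tool [2.1302 0.2924 1.9813] M tool [-0.0429  1.0889  0.0371] tcp [-0.0012  0.0012  0.054 ] rot [ 0.0071 -0.0011  0.0068] 0.33656756415495825 29.98766452074051
```

>>> apply_moves --series '[0, 0, 8, 0, 0, 0, -1, 0, 0, 16, 0, 0, 0, -1, 0, 0, 24, 0, 0, 0, -1, 0, 0, 30, 0, 0, 0, -1, 0, 0, 33, 0, 0, 0, -1, 0, 0, 33, 0, 0, 0, -1]'

```text
t: 9.55
ee_pos: [0.5899, 0.0183, 0.1484]
orientation: [-0.283, 2.603, 0.079]
force: [-0.4, -0.4, -4.5]
grip_width: 0.335
grip_force: 30.0
```

```bash
python3 -c "from h import *;rep()"
```

```text
9.55 F tool [ 2.7094 -0.342   3.6606] M tool [-0.019   1.4721  0.0217] tcp [-0.0008  0.0012  0.0217] rot [ 0.0067 -0.0019  0.0068] 0.3347098992509124 29.986636340618134
```

>>> apply_moves --series '[0, 0, 2, 0, 0, 0, -1, 0, 0, 4, 0, 0, 0, -1, 0, 0, 5, 0, 0, 0, -1, 0, 0, 6, 0, 0, 0, -1, 0, 0, 6, 0, 0, 0, -1, 0, 0, 6, 0, 0, 0, -1]'

```text
t: 10.15
ee_pos: [0.5935, 0.0185, 0.1467]
orientation: [-0.282, 2.599, 0.078]
force: [-24.7, -2.8, 21.3]
grip_width: 0.343
grip_force: 30.1
```

```bash
python3 -c "from h import *;rep()"
```

```text
10.15 F tool [ 10.5817   2.6256 -30.8043] M tool [-0.6181  2.9756  0.0147] tcp [0.0015 0.0007 0.0184] rot [ 0.0053 -0.0054  0.007 ] 0.3430454216001896 30.051161348819733
```

>>> apply_moves --series '[0, 0, -1.5, 0, 0, 0, -1, 0, 0, -2.5, 0, 0, 0, -1, 0, 0, -2.5, 0, 0, 0, 0.3, 0, 0, -2.5, 0, 0, 0, 0.3, 0, 0, -2.5, 0, 0, 0, 0.3, 0, 0, -2.5, 0, 0, 0, 0.3, 0, 0, -2.5, 0, 0, 0, 0.3, 0, 0, -2.5, 0, 0, 0, 0.3, 0, 0, -2.5, 0, 0, 0, 0.3]'

```text
t: 11.05
ee_pos: [0.5918, 0.0186, 0.1461]
orientation: [-0.283, 2.602, 0.079]
force: [-0.5, 0.2, -0.1]
grip_width: 0.645
grip_force: 0.0
```

```bash
python3 -c "from h import *;print(rep()['q'])"
```

```text
11.05 F tool [ 0.4005  0.3272 -0.1596] M tool [-0.0452  0.5706 -0.0511] tcp [-0.0002  0.0011  0.0187] rot [ 0.0064 -0.0029  0.0068] 0.6450173585275271 0.0
[ 0.2186 -0.1125 -0.2466  2.1546 -0.2195  0.5875  1.9049]
```

>>> apply_moves --series '[0, 0, -10, 0, 0, 0, 1, 0, 0, -40, 0, 0, 0, 1, 0, 0, -80, 0, 0, 0, 1, 0, 0, -110, 0, 0, 0, 1, 0, 40, -110, 0, 0, 0, 1, 0, 80, -110, 0, 0, 0, 1, 0, 93, -110, 0, 0, 0, 1, 0, 93, -110, 0, 0, 0, 1, 0, 93, -110, 0, 0, 0, 1, 0, 93, -110, 0, 0, 0, 1]'

```text
t: 12.05
ee_pos: [0.518, 0.0962, 0.2415]
orientation: [-0.281, 2.602, 0.079]
force: [0.4, 0.6, 0.2]
grip_width: 0.999
grip_force: 0.0
```

Run:
```python
from h import *
from cell import manip
s=rep();c=manip.read_camera("wrist");S=manip.read_camera("side");T=manip.read_camera("top");pickle.dump((s,c,S,T),open("c5.pkl","wb"))
w=wcam(s,c);pb=np.array([.555,.107,.174]);ob=[]
for k,R in ((w,90),(S,20),(T,15)):
    u0=proj(k,pb);m=cv2.inRange(k["img"],(0,0,110),(90,75,255));yy,xx=np.mgrid[:420,:560];m[(np.hypot(xx-u0[0],yy-u0[1])>R)]=0
    cn=max(cv2.findContours(m,0,2)[0],key=cv2.contourArea);(uv,r)=cv2.minEnclosingCircle(cn);print(u0,uv,r);ob.append((k,uv))
f=frame(.208,np.pi/6);O=np.array([.6014,.0195,.130])
for o in (ob,ob[:1]+ob[2:],ob[:2],ob[1:]): X,r=tri(o);print(X,r,"in clamp",f.inv().apply(X-O))
def z(im,cx,cy,k,wd,h=300): return cv2.warpAffine(im,np.float32([[k,0,wd/2-k*cx],[0,k,h/2-k*cy]]),(wd,h),flags=cv2.INTER_NEAREST)
a=np.vstack([z(c["img"],280,210,1.43,800),np.hstack([z(S["img"],262,217,6,400),z(T["img"],245,197,6,400)])])
cv2.imwrite("pics/z5.png",a)
```

```text
12.05 F tool [-0.5518  0.4739  0.0779] M tool [-0.0337  0.6348 -0.0309] tcp [-0.0012  0.0923  0.1295] rot [ 0.0059 -0.0029  0.0055] 0.9989324534300726 0.0
[280.8975 205.4275] (328.0, 210.5) 61.78399658203125
[270.1365 238.0787] (269.67822265625, 238.57920837402344) 6.827778339385986
[224.9792 206.9571] (223.0, 208.0) 5.099119663238525
[0.549  0.1219 0.1894] [[-29.7, 4.7], [1.4, 0.5], [-4.0, 0.4]] in clamp [0.0036 0.111  0.0666]
[0.545  0.1214 0.1912] [[-28.9, 3.1], [-3.9, 1.7]] in clamp [0.001  0.1114 0.0701]
[0.5447 0.137  0.203 ] [[-11.1, 15.2], [1.6, 2.0]] in clamp [0.0095 0.1267 0.0788]
[0.5533 0.1122 0.1783] [[0.6, 0.1], [-0.1, -0.6]] in clamp [-0.      0.1007  0.0557]
```

View pics/z5.png

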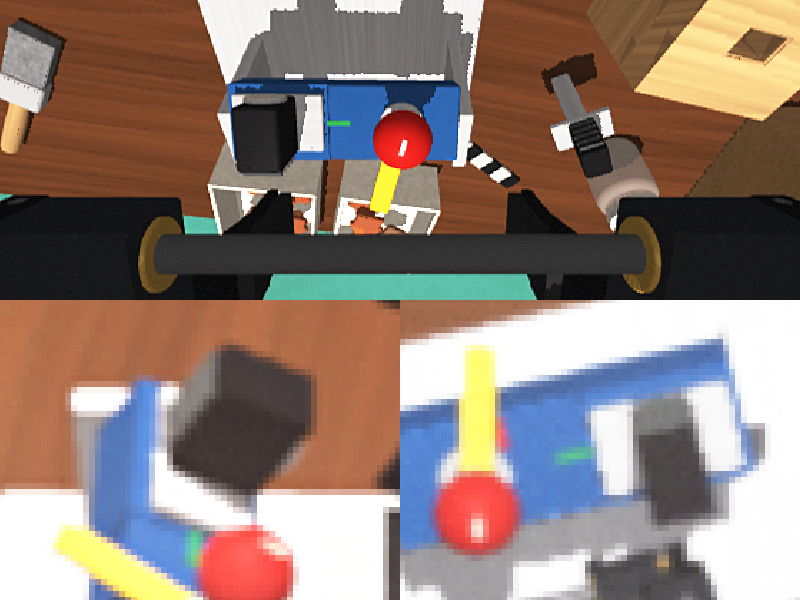

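The lamp is seated flush with its lens to the board. Ball at wrist crop (403,140), so the tool needs about +3 mm in y and +1 mm in x. Descending on the ball and gripping.

>>> apply_moves --series '[1, 3, 30, 0, 0, 0, 1, 1, 3, 55, 0, 0, 0, 1, 1, 3, 75, 0, 0, 0, 1, 1, 3, 90, 0, 0, 0, 1, 1, 3, 97, 0, 0, 0, 1, 1, 3, 97, 0, 0, 0, 1, 1, 3, 97, 0, 0, 0, -1, 1, 3, 97, 0, 0, 0, -1, 1, 3, 97, 0, 0, 0, -1, 1, 3, 97, 0, 0, 0, -1, 1, 3, 97, 0, 0, 0, -1, 1, 3, 97, 0, 0, 0, -1, 1, 3, 97, 0, 0, 0, -1, 1, 3, 97, 0, 0, 0, -1, 1, 3, 97, 0, 0, 0, -1, 1, 3, 97, 0, 0, 0, -1, 1, 3, 97, 0, 0, 0, -1]'

```text
t: 13.9
ee_pos: [0.5639, 0.1108, 0.1571]
orientation: [-0.283, 2.602, 0.079]
force: [-0.3, -0.8, 1.5]
grip_width: 0.083
grip_force: 0.5
```

```bash
python3 -c "from h import *;rep()"
```

```text
13.9 F tool [-0.3379 -0.7052 -1.5116] M tool [ 0.1567  0.6093 -0.0043] tcp [-0.0019  0.097   0.0324] rot [ 0.0064 -0.0029  0.0069] 0.08258294493147514 0.5317778885364532
```

```bash
cat >> h.py <<'E'
def redblobs(img,n=3):
    h=cv2.cvtColor(img,cv2.COLOR_BGR2HSV);m=((h[...,0]<5)|(h[...,0]>174))&(h[...,1]>200)&(h[...,2]>110)
    _,l,st,ce=cv2.connectedComponentsWithStats(m.astype(np.uint8))
    o=np.argsort(-st[1:,4])[:n]+1
    return [(st[i].tolist(),ce[i].round(1).tolist()) for i in o]
E
python3 - <<'E'
from h import *
from cell import manip
s0,c0,S0,T0=pickle.load(open("c5.pkl","rb"))
s=rep();c=manip.read_camera("wrist");S=manip.read_camera("side");T=manip.read_camera("top");pickle.dump((s,c,S,T),open("c6.pkl","wb"))
for n,a,b in (("w",c0,c),("S",S0,S),("T",T0,T)): print(n,redblobs(a["img"]),redblobs(b["img"]))
w=wcam(s,c)
print(proj(w,s["ee_pos"]))
g=Ro.from_rotvec(s["orientation"])
for z in (-.0187,-.03,0): print(z,proj(w,s["ee_pos"]+g.apply([0,0,z])))
E
```

```text
13.9 F tool [-0.3379 -0.7052 -1.5116] M tool [ 0.1567  0.6093 -0.0043] tcp [-0.0019  0.097   0.0324] rot [ 0.0064 -0.0029  0.0069] 0.08258294493147514 0.5317778885364532
w [([261, 183, 41, 40, 1213], [281.5, 202.7])] [([246, 212, 61, 57, 1586], [275.9, 233.8])]
S [] []
T [] []
[277.8858 234.2481]
-0.0187 [277.7363 244.2453]
-0.03 [277.6317 251.2345]
0 [277.8858 234.2481]
```

Run:
```python
from h import *
s,c,S,T=pickle.load(open("c6.pkl","rb"))
def z(im,cx,cy,k,wd,h=300): return cv2.warpAffine(im,np.float32([[k,0,wd/2-k*cx],[0,k,h/2-k*cy]]),(wd,h),flags=cv2.INTER_NEAREST)
a=np.vstack([z(c["img"],280,240,2.6,800),np.hstack([z(S["img"],265,225,5,400),z(T["img"],232,205,5,400)])])
cv2.imwrite("pics/z6.png",a)
```

```text
(no output)
```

View pics/z6.png

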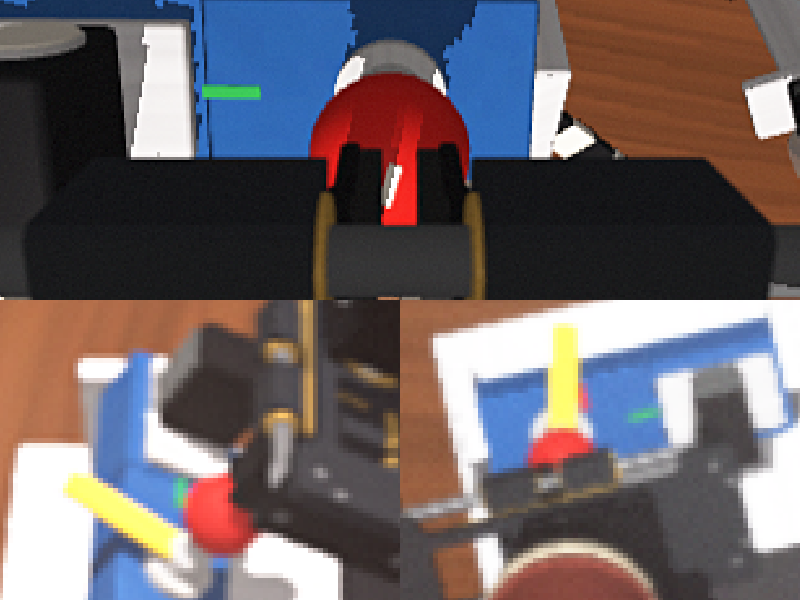

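The fingers have closed to 7 mm on the upper/near side of the ball instead of around it. In the side view the fingertip is at about (272,232) and the ball centre at (269.5,238).

Run:
```python
from h import *
s,c,S,T=pickle.load(open("c6.pkl","rb"));g=Ro.from_rotvec(s["orientation"]);w=wcam(s,c)
for o in ([0,0,0],[0,0,-.0187],[.0095,0,0],[-.0095,0,0]):
    X=s["ee_pos"]+g.apply(o);print(o,X,proj(S,X),proj(T,X),proj(w,X))
X=np.array([.5539,.1071,.1742]);print(g.inv().apply(X-s["ee_pos"]),proj(S,X),proj(T,X),proj(w,X))
s0,c0,S0,T0=pickle.load(open("c5.pkl","rb"));w0=wcam(s0,c0)
# ball from the two wrist views + fixed cams
for ob in ([(w0,(281.5,203)),(w,(276.5,239.5))],[(w0,(281.5,203)),(w,(276.5,239.5)),(S,(269.8,238.4)),(T,(224.5,207.5))]):
    X,r=tri(ob);print(X,r,"tool",g.inv().apply(X-s["ee_pos"]))
print(rep()["q"])
```

```text
[0, 0, 0] [0.56392102 0.11076205 0.15707223] [266.21757627 243.21275947] [224.23538337 204.77765059] [277.88575786 234.24812336]
[0, 0, -0.0187] [0.55475127 0.10870472 0.17323927] [270.07567825 238.84928655] [224.39759306 207.0992672 ] [277.73625928 244.24530877]
[0.0095, 0, 0] [0.55589861 0.10900195 0.15229804] [269.71415095 244.49344269] [225.05294852 207.81149021] [277.85699387 221.44321652]
[-0.0095, 0, 0] [0.57194344 0.11252214 0.16184643] [262.70027832 241.92448597] [223.41311698 201.72636553] [277.91385084 246.75431661]
[ 0.00053337 -0.00138163 -0.02012457] [270.58092476 238.1346685 ] [224.93935391 207.33594329] [275.57102432 244.3103909 ]
[0.56060138 0.10900065 0.16468505] [[0.1, 0.0], [-0.1, -0.0]] tool [-0.00069614 -0.0009891  -0.00840325]
[0.55459921 0.10767702 0.17199998] [[0.2, 0.8], [-0.3, 2.9], [0.4, 0.5], [0.3, -0.3]] tool [ 0.00094162 -0.00097334 -0.0178162 ]
14.05 F tool [ 0.6763 -0.3571 -0.6015] M tool [ 0.2931  0.627  -0.0173] tcp [-0.0018  0.0968  0.0324] rot [ 0.0061 -0.0031  0.0067] 0.019143115520479866 0.8614670298993587
[ 0.2287 -0.1787 -0.4709  2.1743 -0.1095  0.6018  1.6033]
```

>>> apply_moves --series '[0, 1, 0, 0, 0, 0, 1, 0, 1, 0, 0, 0, 0, 1, 0, 1, 0, 0, 0, 0, 1, 0, 1, 0, 0, 0, 0, 1, 0, 1, 0, 0, 0, 0, 1, 0, 1, 0, 0, 0, 0, 1, 0, 1, 0, 0, 0, 0, 1, 0, 1, 0, 0, 0, 0, 1, 0, 1, 0, 0, 0, 0, 1, 0, 1, 3, 0, 0, 0, 1, 0, 1, 6, 0, 0, 0, 1, 0, 1, 9, 0, 0, 0, 1, 0, 1, 12, 0, 0, 0, 1, 0, 1, 15, 0, 0, 0, 1, 0, 1, 18, 0, 0, 0, 1, 0, 1, 18, 0, 0, 0, 1]'

```text
t: 15.65
ee_pos: [0.5724, 0.1137, 0.141]
orientation: [-0.283, 2.603, 0.079]
force: [-0.0, -0.4, 0.4]
grip_width: 1.001
grip_force: 0.0
```

```bash
python3 -c "
from h import *;rep()
from cell import manip
for i in range(1):
  c=manip.read_camera('wrist');print(redblobs(c['img'],2))"
```

```text
15.65 F tool [-0.0937 -0.3571 -0.3572] M tool [-0.0404  0.6138  0.0397] tcp [-0.0022  0.0982  0.0139] rot [ 0.0066 -0.0022  0.0068] 1.001005633077894 0.0
[([241, 222, 67, 47, 2529], [273.7, 247.7]), ([299, 232, 1, 1, 1], [299.0, 232.0])]
```

>>> apply_moves --series '[0, -2, 3, 0, 0, 0, 1, 0, -2, 6, 0, 0, 0, 1, 0, -2, 7, 0, 0, 0, 1, 0, -2, 7, 0, 0, 0, -1, 0, -2, 7, 0, 0, 0, -1, 0, -2, 7, 0, 0, 0, -1, 0, -2, 7, 0, 0, 0, -1, 0, -2, 7, 0, 0, 0, -1, 0, -2, 7, 0, 0, 0, -1, 0, -2, 7, 0, 0, 0, -1, 0, -2, 7, 0, 0, 0, -1, 0, -2, 7, 0, 0, 0, -1, 0, -2, 7, 0, 0, 0, -1]'

```text
t: 17.0
ee_pos: [0.5767, 0.1113, 0.1355]
orientation: [-0.281, 2.602, 0.078]
force: [1.6, -5.0, 0.3]
grip_width: 0.443
grip_force: 30.0
```

```bash
python3 -c "from h import *;rep()"
```

```text
17.0 F tool [-0.5723 -5.1906  0.0068] M tool [ 1.1121  0.5905 -0.0146] tcp [-0.0018  0.0949  0.0074] rot [ 0.0051 -0.0031  0.006 ] 0.4433715711988353 29.999935626983643
```

>>> apply_moves --series '[0, 0, 0, 0, 0, 0.05, -1, 0, 0, 0, 0, 0, 0.13, -1, 0, 0, 0, 0, 0, 0.21, -1, 0, 0, 0, 0, 0, 0.29, -1, 0, 0, 0, 0, 0, 0.37, -1, 0, 0, 0, 0, 0, 0.45, -1, 0, 0, 0, 0, 0, 0.53, -1, 0, 0, 0, 0, 0, 0.61, -1, 0, 0, 0, 0, 0, 0.69, -1, 0, 0, 0, 0, 0, 0.7, -1]'

```text
t: 18.0
ee_pos: [0.5766, 0.1107, 0.1354]
orientation: [0.641, 2.574, 0.318]
force: [0.5, -6.3, 1.0]
grip_width: 0.443
grip_force: 30.0
```

```bash
cat >> h.py <<'E'
def keeper():  # yellow bar pixels -> angle in clamp frame from side & top, at z=14 mm above plate
    from cell import manip
    O=np.array([.6014,.0195,.130]);f=frame(.208,np.pi/6)
    for n in ("side","top"):
        k=manip.read_camera(n);h=cv2.cvtColor(k["img"],cv2.COLOR_BGR2HSV)
        m=(h[...,0]>22)&(h[...,0]<35)&(h[...,1]>150)&(h[...,2]>120)
        yy,xx=np.nonzero(m);b=np.array([.5573,.1072,.1733]);u=proj(k,b);q=np.hypot(xx-u[0],yy-u[1])<50
        P=[]
        for x,y in zip(xx[q],yy[q]):
            d=f.inv().apply(k["R"].T@np.linalg.solve(k["mtx"],[x,y,1]));o=f.inv().apply(-k["R"].T@k["t"]-O);P.append((o+d*(.017-o[2])/d[2])[:2])
        P=np.array(P)
        if len(P)>3: mn=P.mean(0)-[0,.095];print(n,len(P),"mean from axis mm",mn*1e3,"keeper rad",np.arctan2(-mn[1],mn[0]))
        else: print(n,len(P))
E
python3 -c "from h import *;print(rep()['q']);keeper()"
```

```text
18.0 F tool [-3.89   -4.9733 -1.2837] M tool [ 1.5327 -0.4923 -0.0824] tcp [-0.0019  0.0944  0.0074] rot [ 0.0053 -0.0012 -0.6973] 0.443042451990124 30.000637471675873
[ 0.3264 -0.122  -0.5711  2.1741 -0.0863  0.545   0.8856]
side 21 mean from axis mm [ 20.196  -30.0598] keeper rad 0.9792054335696548
top 3
```

>>> apply_moves --series '[0, 0, 0, 0, 0, 0.07, -1, 0, 0, 0, 0, 0, 0.15, -1, 0, 0, 0, 0, 0, 0.23, -1, 0, 0, 0, 0, 0, 0.31, -1, 0, 0, 0, 0, 0, 0.39, -1, 0, 0, 0, 0, 0, 0.47, -1, 0, 0, 0, 0, 0, 0.55, -1, 0, 0, 0, 0, 0, 0.62, -1, 0, 0, 0, 0, 0, 0.68, -1, 0, 0, 0, 0, 0, 0.7, -1, 0, 0, 0, 0, 0, 0.7, -1]'

```text
t: 19.2
ee_pos: [0.5759, 0.1113, 0.1351]
orientation: [1.525, 2.265, 0.532]
force: [-4.0, -5.0, 3.5]
grip_width: 0.441
grip_force: 30.0
```

```bash
python3 -c "from h import *;print(rep()['q']);keeper()"
```

```text
19.2 F tool [-3.5301 -3.2018 -5.5897] M tool [ 1.4579 -0.7371 -0.0633] tcp [-0.0026  0.0951  0.0074] rot [ 0.0053  0.0021 -1.3941] 0.44142271938118005 30.001341104507446
[ 0.4195 -0.1249 -0.6565  2.1711 -0.1122  0.5463  0.2126]
side 3
top 6 mean from axis mm [ -5.8602 -27.9193] keeper rad 1.7776913796286875
```

>>> apply_moves --series '[0, 0, 0, 0, 0, 0.04, -1, 0, 0, 0, 0, 0, 0.08, -1, 0, 0, 0, 0, 0, 0.1, -1, 0, 0, 0, 0, 0, 0.1, -1]'

```text
t: 19.7
ee_pos: [0.5759, 0.1114, 0.1351]
orientation: [1.644, 2.198, 0.559]
force: [-5.4, -5.2, 3.3]
grip_width: 0.446
grip_force: 30.0
```

```bash
python3 -c "from h import *;rep()"
```

```text
19.7 F tool [-3.6102 -4.1816 -6.052 ] M tool [ 1.429  -0.8699 -0.3079] tcp [-0.0026  0.0952  0.0074] rot [ 0.0053  0.0025 -1.4937] 0.44556247150705186 30.001350939273834
```

The stop is reached (moment jumped to 0.31 N m). Releasing and retreating.

>>> apply_moves --series '[0, 0, 0, 0, 0, 0, 1, 0, 0, 0, 0, 0, 0, 1, 0, 0, 0, 0, 0, 0, 1, 0, 0, 0, 0, 0, 0, 1, 0, 0, 0, 0, 0, 0, 1, 0, 0, 0, 0, 0, 0, 1, 0, 0, -10, 0, 0, 0, 1, 0, 0, -40, 0, 0, 0, 1, 0, 0, -80, 0, 0, 0, 1, 0, 0, -120, 0, 0, 0, 1, 0, 0, -160, 0, 0, 0, 1, 0, 0, -160, 0, 0, 0, 1, 0, 0, -160, 0, 0, 0, 1]'

```text
t: 21.0
ee_pos: [0.5114, 0.1003, 0.2729]
orientation: [1.643, 2.21, 0.557]
force: [0.5, 1.4, 0.6]
grip_width: 0.999
grip_force: 0.0
```

Run:
```python
from h import *
from cell import manip
s=rep();keeper()
# lamp unchanged since seating? compare head mask in side/top between hover (c5) and now
s0,c0,S0,T0=pickle.load(open("c5.pkl","rb"))
for n,a,(x,y,w,h) in (("side",S0,(268,200,50,42)),("top",T0,(245,185,40,35))):
    b=manip.read_camera(n)["img"]
    for im in (a["img"],b):
        g=im[y:y+h,x-20:x+w].max(2)<70;yy,xx=np.nonzero(g);print(n,len(xx),xx.mean()+x-20,yy.mean()+y)
```

```text
21.0 F tool [ 1.2249  1.0452 -0.0995] M tool [ 0.6408  0.0679 -0.0552] tcp [0.0096 0.0976 0.1594] rot [ 0.0042  0.0127 -1.4897] 0.9991356594579252 0.0
side 8 mean from axis mm [  0.7812 -30.2552] keeper rad 1.544980891564792
top 6 mean from axis mm [ -2.9375 -13.9207] keeper rad 1.7787617024301268
side 570 292.30526315789473 214.28947368421052
side 254 274.3622047244094 216.26377952755905
top 5 258.6 216.4
top 4 229.5 213.5
```

>>> apply_moves --series '[0, 0, -40, 0, 0, 0, 1, 0, 0, -40, 0, 0, 0, 1, 0, 0, -40, 0, 0, 0, 1, 0, 0, -40, 0, 0, 0, 1, 0, 0, -40, 0, 0, 0, 1, 0, 0, -40, 0, 0, 0, 1]'

```text
t: 21.8
ee_pos: [0.5087, 0.0988, 0.2942]
orientation: [1.659, 2.222, 0.533]
force: [-0.2, 0.1, -0.2]
grip_width: 1.0
grip_force: 0.0
```

Run:
```python
from h import *
from cell import manip
s=rep();keeper()
print(manip.sign_off())
```

```text
21.8 F tool [ 0.1653 -0.2089  0.1265] M tool [ 0.6176 -0.0251 -0.0072] tcp [0.0177 0.0967 0.1794] rot [-0.0158  0.0299 -1.4931] 1.0001177761301279 0.0
side 8 mean from axis mm [  0.7812 -30.2552] keeper rad 1.544980891564792
top 5 mean from axis mm [ -3.7578 -14.7028] keeper rad 1.821022292260712
the job is handed in; nothing more can be done
None
```

Job handed in at 21.8 s: lamp seated with its lens to the board, keeper turned to its stop over the flange, gripper released and clear; flushness was judged from contact force and the keeper clearing the flange, not from a final picture, and no verdict came back.

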